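Clamp the LED candle in its candlestick

ROBOT

A 6-joint arm with a two-finger parallel gripper is mounted at the origin on the work surface. World frame = base frame: x ahead of the robot, y to its left, z up, the work surface at z = 0. Lengths are in m, angles in rad, forces in N, time in s.
With the tool pointing down it reaches from about 0.425 to 0.95 m from the base axis. Payload 3.5 kg.
Tool frame: the origin (TCP) lies midway between the tips of the shut fingers; the grasp point (between the pads) lies 19 mm behind it; z points along the fingers, x is the direction in which the jaws open and shut, and the axes are right-handed (so a half turn about z gives the same grasp; the last joint's range is limited). The gripper opens to 85 mm and grips with 20 to 120 N. Pads are 22 mm wide; open, the fingers measure 114 mm over their backs; the gripper's body (76 mm by 85 mm) begins 54 mm behind the grasp point. The pads swing forward as they close: fully open they stand 13 mm farther back than shut.
Start: joints at [-1.423, 0.286, 1.577, -0, 1.279, -0.15], TCP at [0.198, -0.645, 0.231] pointing down, gripper open.
Joint ranges: [-2.77, 2.77], [-0.9, 2.22], [0.21, 2.48], [-1.53, 4.67], [0.24, 2.81], [-2.84, 2.84]. Speed limits (rad/s): [2.79, 2.79, 3.14, 3.14, 3.14, 3.14].

INTERFACE

Orientations are given as a unit quaternion [x, y, z, w].
In Python, from plant import readout, optics, ctrl gives the robot as it stands. The module is installed in compiled form; this text tells all that it offers.
- The arm moves only by the shell command python3 -m crank 'ROWS' [OPENING] [FORCE]. ROWS is text: rows parted by semicolons, each of 6 numbers parted by spaces: the shift along the tool's x, y, z in mm, then the turn, a rotation vector about the tool's x, y, z in rad. In form: dx dy dz ax ay az; .... A call has 1 to 5 rows; each row shifts and turns the commanded pose from where the row before left it, along the tool's axes as they then stand; what a row does not reach is not made up. A row lasts 1/8 s, in which the tool goes at most 62.5 mm and 10.7 degrees, less where a joint would pass 70% of its speed; a pose out of reach is approached as far as the arm can. A call is refused whole if a number of a shift passes 62.5 or a number of a turn 0.188, either way. A call with a gripper value outside its range is refused whole. OPENING is the opening, from -1 (shut) to 1 (fully open), set as the call begins (- or left out, the last holds). The fingers move at their own pace and stop on an object; FORCE is the grip in N (left out, the last holds). Time passes only in rows, so rows that do not move let the fingers close. It gives the time, the measured TCP pose, the force and the opening at its end, in the units of the state.
- readout.get_state(): the state, without advancing time (a new reading comes with each control period).
- optics.read_camera(name): name is "side" or "top"; returns the picture (400x640x3 uint8, red, green, blue); there is no depth.
- optics.calibration(name): a dict with "mtx" (3x3 intrinsics, pixels), "dist_coeffs" ([k1, k2, p1, p2, k3] as OpenCV has them; the pictures are not rectified), "rvec" (rotation vector, rad) and "tvec" (3), from world to camera coordinates, as OpenCV has them. Camera axes: x right, y down, z forward; pixel columns grow to the right and rows downward; lengths in m; the calibration is good to about 2 mm. A picture is of the moment at which its call begins. calibration takes no time and is no camera call.
- ctrl.sign_off(): hands the job in, once; it reports no verdict.
Trained networks look in the newest picture that a camera, given by its name, has taken for a name from the list of things; names that differ only in an ending like _2 or _b are one class to them, and where a whole thing is asked for, a point or a joint stands for the part that bears it (a point fixed in the world has none). Each returns a list of dicts, best first, with "p" (0 to 1); they miss things now and then, are a little off and sometimes report something else, mostly with a low value. They report only what shows in the picture. A call takes as long as a camera call.
- optics.recognise(camera, thing): "xy" ([column, row] as shares, 0 to 1, of the picture: columns of its width, rows of its height, amid what is visible of it).
The state is a dict: "time": time; "qpos": joint angles; "dq": joint speeds; "joint_efforts": joint torques, N m; "eef_pos": TCP position; "tcp_rot": TCP orientation; "contact_force": force on the tool from outside, world axes, zero at the start; "wrist_torque": the same for the moment, N m; "opening": opening from 0.0 (shut) to 1.0 (fully open).
Only numpy, scipy, OpenCV 4.12 (cv2) and the standard library are available. Lean on these libraries where they do the work, as an engineer would, in place of code of your own. Each camera call takes 0.05 s, during which the arm holds its last target.

TASK

Take the taller LED candle out of its charging dock and feed it, foot first, down into the open socket of the steel candlestick until it stands firmly on the stop at the bottom with the sprung contact pressed right in; push steadily against the drag of the springs, but never ram the stop. Let go of it and only then swing the clamp lever fully home. Leave the shorter candle in the dock and do not disturb the other things on the shelf.

Things in the scene. Friction and masses are not known exactly. Their poses are not given: they have to be found in the camera images.
- lamp: steel candlestick, stuck fast to the shelf: round foot 120 mm across, column 38 mm across flaring to 44 mm, 125 mm tall, clamp lever on one side. Origin: centre of its underside, z up. The stop inside its socket is set differently each time, 50 to 77 mm below the mouth, and can only be felt (a brass disc on a thin rubber washer, giving about 1 mm at 20 N); it must not be pressed with more than 15 N
- socket_rim (a point): centre of the socket's mouth, on the bore axis, 125 mm above the shelf. The bore is vertical, 24 mm across, with the mouth flared to 30 mm. Two leaf springs inside, 15 to 40 mm below the mouth, drag on the candle with about 5 to 9 N as it slides, so it does not drop by itself and stays where it is left
- lever_hinge (a point): the clamp lever's vertical pivot, 30 mm from the bore axis, 107 mm above the shelf (mid-height of the lever)
- lever_tip (a point): middle of the paddle at the lever's end, 85 mm from the pivot. The dark steel lever is a flat bar on edge, 7 mm thick and 14 mm high, ending in a paddle 22 mm long, 10 mm thick, 18 mm high (98 to 116 mm above the shelf)
- lever (a joint): lever angle, rad: 0 fully open (points straight away from the bore), growing as it swings clockwise seen from above; fully home at 1.5 against its own end stop, beside the socket. A stiff eccentric: it resists with about 4 to 7 N at the tip, more the further it goes, and stays where it is left. Starts at 0 to 0.25; push the paddle with no more than 25 N.
- contact (a joint): travel of the sprung brass contact pin in the middle of the stop, m: 0 standing free, 4 mm proud of the stop; 0.004 when the candle's foot rests on the stop (pin level with it). Its spring pushes with less than 1 N
- candle: the taller LED candle, white plastic: round straight body 22 mm across and 120 mm long with a 4 mm high tapered foot edge (16 mm across at the bottom), and a clear flame-shaped tip 22 mm high on top (142 mm overall), about 0.11 kg. Origin: centre of its foot's underside, z along the candle to the tip. Stands upright in either well of the dock, foot 10 mm above the shelf
- short_candle: the shorter LED candle, same thickness and shape, body 80 mm long (102 mm overall), in the other well of the dock; to be left there. Origin: centre of its foot's underside
- dock: wooden charging dock, fixed, 80 x 180 x 30 mm, with two round wells 25 mm across and 20 mm deep, 90 mm apart along its y axis. Origin: centre of its underside
- bottle: green glass bottle with a cork, 64 mm across, 190 mm tall, loose. Origin: centre of its underside
- music_box: wooden music box with brass winding key, 85 x 120 mm, 60 mm high, loose. Origin: centre of its underside
- piggy: white ceramic piggy bank, about 92 x 120 mm, 110 mm high, loose. Origin: centre of its underside between the feet

How it is judged:
By the outcome, as a careful person would: the job done as asked, in the order asked, and still so for the second after the job is handed in, with the robot touching nothing.
It also fails if it takes over 66 s, if anything falls off the work surface, if the arm or the gripper's body presses on something with over 40 N, if the wrist force passes 120 N, or if a joint passes its speed limit or range.

## Working session

There is one attempt and no reset: what is moved stays moved. The work goes in short steps, Python scripts to look and compute and a shell command to move; the robot and the scene stay as the last step left them, time stands still between calls to the robot, and variables do not carry over. Pictures are saved under pics/ and viewed, and the job is handed in when it is done.

```bash
mkdir -p pics; ls; python3 - <<'E'
from plant import readout, optics
import cv2
print(readout.get_state())
for c in ("side","top"):
    im=optics.read_camera(c); cv2.imwrite(f"pics/{c}0.png",im[:,:,::-1])
    k=optics.calibration(c); print(c,k)
    for t in ["lamp","socket_rim","lever_hinge","lever_tip","candle","short_candle","dock","bottle","music_box","piggy"]:
        r=optics.recognise(c,t); print(t,[(round(d["p"],2),round(d["xy"][0]*640),round(d["xy"][1]*400)) for d in r[:3]])
print(readout.get_state()["time"])
E
```

```text
pics
{'time': 0.0, 'qpos': array([-1.42301123e+00,  2.87199547e-01,  1.57818256e+00, -8.52939883e-06,
        1.27861281e+00, -1.50013982e-01]), 'dq': array([ 0.0010703 ,  0.00037465, -0.0008475 ,  0.00093355, -0.00074842,
       -0.00030179]), 'joint_efforts': array([ 7.83604155e-04, -4.05971682e+01, -2.92627716e+01, -1.28350034e-04,
        5.75104030e-03,  5.17122388e-06]), 'eef_pos': array([ 0.19797493, -0.64462094,  0.22992159]), 'tcp_rot': array([ 0.804182  , -0.59438193, -0.00085127, -0.00084739]), 'contact_force': array([ 0.41865954,  0.43398788, -0.04013774]), 'wrist_torque': array([-0.02252198, -0.02530574, -0.02752938]), 'opening': 0.9994498457014906}
side {'mtx': array([[510.13646765,   0.        , 312.54311913],
       [  0.        , 510.13646765, 198.46719613],
       [  0.        ,   0.        ,   1.        ]]), 'dist_coeffs': array([-0.15464174,  0.        ,  0.        ,  0.        ,  0.        ]), 'rvec': array([ 2.30587352, -0.24342517,  0.07668147]), 'tvec': array([-0.55890354,  0.15629052,  1.12695619])}
lamp [(0.78, 296, 186)]
socket_rim [(0.9, 296, 188)]
lever_h
[... 300 characters left out ...]
ray([[421.9245692 ,   0.        , 321.52545097],
       [  0.        , 421.9245692 , 200.84406704],
       [  0.        ,   0.        ,   1.        ]]), 'dist_coeffs': array([-0.0441554,  0.       ,  0.       ,  0.       ,  0.       ]), 'rvec': array([ 2.132145  , -2.12633081,  0.20264488]), 'tvec': array([-0.01018322,  0.59591803,  1.15099369])}
lamp [(0.92, 284, 223)]
socket_rim [(0.98, 282, 218)]
lever_hinge [(0.77, 284, 218)]
lever_tip [(0.56, 286, 242), (0.18, 424, 163)]
candle [(0.66, 338, 201), (0.36, 285, 242)]
short_candle [(0.67, 371, 200), (0.56, 285, 242)]
dock [(0.57, 355, 208)]
bottle [(0.92, 217, 162)]
music_box [(0.76, 317, 155)]
piggy [(0.68, 423, 162), (0.41, 284, 217)]
1.1
```

View pics/side0.png

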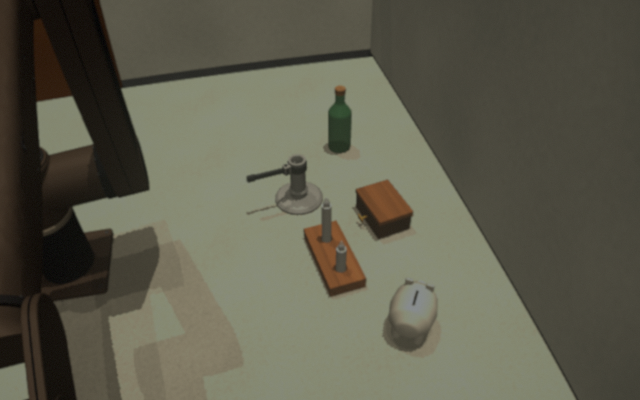

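View pics/top0.png

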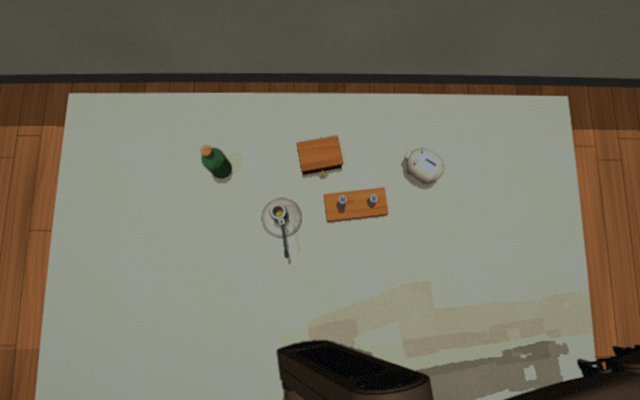

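```bash
python3 - <<'E'
import cv2
s=cv2.imread("pics/side0.png");t=cv2.imread("pics/top0.png")
cv2.imwrite("pics/side0z.png",cv2.resize(s[140:300,230:430],None,fx=4,fy=4)[:600])
cv2.imwrite("pics/top0z.png",cv2.resize(t[170:270,250:410],None,fx=5,fy=5))
E
```

```text
(no output)
```

View pics/side0z.png

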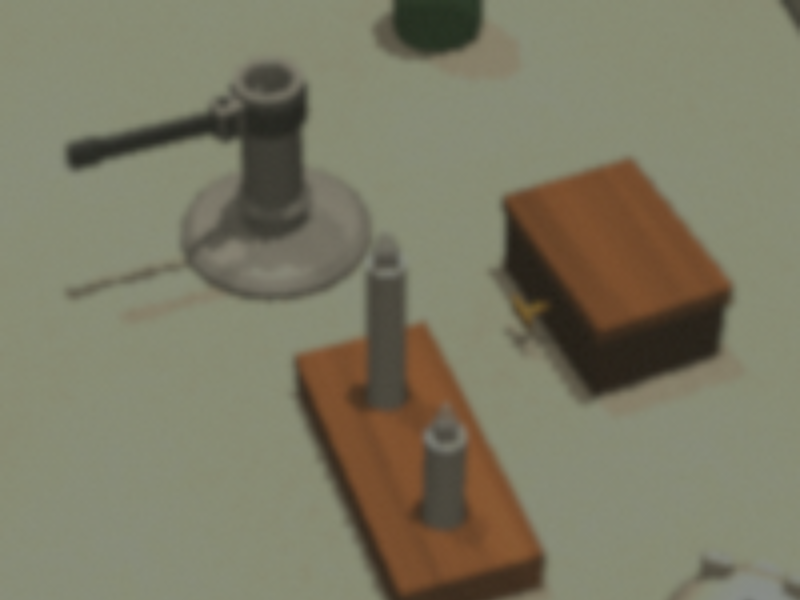

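View pics/top0z.png

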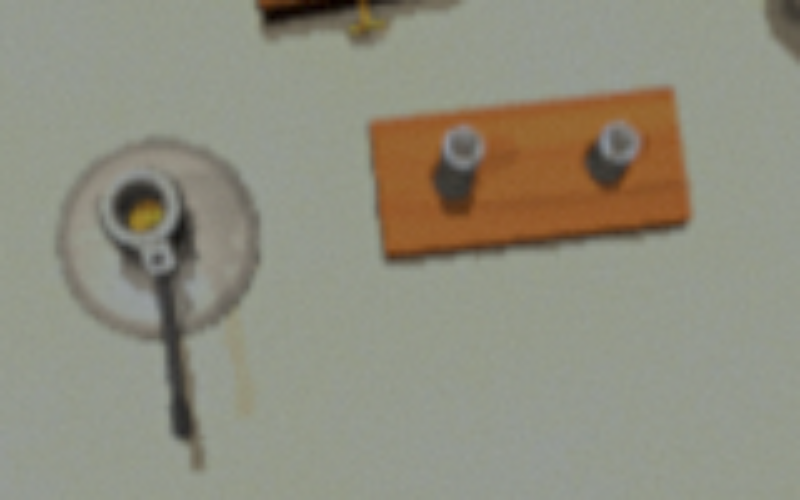

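```bash
cat > h.py <<'E'
import numpy as np, cv2
from plant import readout, optics
def ray(c,uv):
    k=optics.calibration(c); R=cv2.Rodrigues(k["rvec"])[0]; t=k["tvec"]
    p=cv2.undistortPoints(np.array([[uv]],float),k["mtx"],k["dist_coeffs"])[0,0]
    return -R.T@t, R.T@np.array([p[0],p[1],1])
def atz(c,uv,z):
    o,d=ray(c,uv); return o+d*(z-o[2])/d[2]
def tri(a,b):
    o1,d1=ray("side",a);o2,d2=ray("top",b);d1/=np.linalg.norm(d1);d2/=np.linalg.norm(d2)
    s=np.linalg.lstsq(np.c_[d1,-d2],o2-o1,rcond=None)[0]
    p,q=o1+s[0]*d1,o2+s[1]*d2
    return (p+q)/2,np.linalg.norm(p-q)
def proj(c,P):
    k=optics.calibration(c); return cv2.projectPoints(np.array(P,float).reshape(-1,3),k["rvec"],k["tvec"],k["mtx"],k["dist_coeffs"])[0][:,0]
def st():
    s=readout.get_state(); return s
E
python3 - <<'E'
from h import *
np.set_printoptions(precision=4,suppress=True)
T=lambda x,y:(250+x/5-.4,170+y/5-.4)
S=lambda x,y:(230+x/4-.375,140+y/4-.375)
for n,t,s,z in [("mouth",(142,207),(268,78),.125),("hinge",(158,258),(228,118),.116),("tip",(180,415),(85,155),.107),("candle",(463,148),(386,268),.13),("short",(620,143),(444,435),.09)]:
    print(n,"top",atz("top",T(*t),z),"side",atz("side",S(*s),z),"tri",tri(S(*s),T(*t)))
for n,t in zip("abcd",[(371,121),(672,89),(690,220),(387,257)]): print(atz("top",T(*t),.03))
for n,t in zip("ab",[(157,237)]): print("foot",atz("top",T(*t),.005))
for t in [(297,357),(424,324),(543,555)]: print("side dock",atz("side",S(*t),.03))
E
```

```text
mouth top [0.5549 0.1083 0.125 ] side [0.5575 0.1096 0.125 ] tri (array([0.5561, 0.1082, 0.1259]), np.float64(0.002503797316703736))
hinge top [0.5287 0.1    0.116 ] side [0.5299 0.0894 0.116 ] tri (array([0.5306, 0.1009, 0.1064]), np.float64(0.0012792411116257355))
tip top [0.4454 0.0875 0.107 ] side [0.445 0.086 0.107] tri (array([0.4452, 0.0876, 0.1056]), np.float64(0.0003916125237243843))
candle top [ 0.5867 -0.0634  0.13  ] side [ 0.5885 -0.0681  0.13  ] tri (array([ 0.5885, -0.0637,  0.1256]), np.float64(0.001956473545433288))
short top [ 0.5974 -0.153   0.09  ] side [ 0.5995 -0.1535  0.09  ] tri (array([ 0.5985, -0.1532,  0.0895]), np.float64(0.002062741004428671))
[ 0.6214 -0.0153  0.03  ]
[ 0.6413 -0.1923  0.03  ]
[ 0.5634 -0.2009  0.03  ]
[ 0.5413 -0.0247  0.03  ]
foot [0.5561 0.1107 0.005 ]
side dock [ 0.5457 -0.0262  0.03  ]
side dock [ 0.6222 -0.0164  0.03  ]
side dock [ 0.6434 -0.194   0.03  ]
```

```bash
cat >> h.py <<'E'
from scipy.spatial.transform import Rotation as Ro
def plan(target,yaw,n):
    """rows from measured pose to target TCP, tool down, jaw axis at yaw (world)"""
    s=st(); p=np.array(s["eef_pos"]); R=Ro.from_quat(s["tcp_rot"])
    Rt=Ro.from_matrix(np.array([[np.cos(yaw),np.sin(yaw),0],[np.sin(yaw),-np.cos(yaw),0],[0,0,-1]]).T.T)
    rv=(R.inv()*Rt).as_rotvec(); d=(np.array(target)-p)/n
    print("t",s["time"],"pos",p.round(4),"rv",rv.round(3))
    for i in range(n):
        Ri=R*Ro.from_rotvec(rv*i/n); print((Ri.inv().apply(d)*1000).round(1),(rv/n).round(3))
E
python3 - <<'E'
from h import *
np.set_printoptions(precision=4,suppress=True)
print("bottle top",atz("top",(207,151),.19),"side",atz("side",(340,90),.19), "base",atz("side",(340,147),0.0))
print("piggy",atz("top",(426,165),.08))
print("music",atz("top",(320,165),.06))
plan([.5875,-.0635,.20],np.deg2rad(6),13)
E
```

```text
bottle top [0.7013 0.2895 0.19  ] side [0.7043 0.2839 0.19  ] base [ 0.709   0.2927 -0.    ]
piggy [ 0.6963 -0.3064  0.08  ]
music [ 0.7003 -0.0039  0.06  ]
t 1.1 pos [ 0.1981 -0.6453  0.2313] rv [-0.    -0.    -1.378]
[-34.  -41.8   2.4] [-0.    -0.    -0.106]
[-29.4 -45.1   2.4] [-0.    -0.    -0.106]
[-24.4 -48.    2.4] [-0.    -0.    -0.106]
[-19.2 -50.3   2.4] [-0.    -0.    -0.106]
[-13.8 -52.1   2.4] [-0.    -0.    -0.106]
[ -8.2 -53.2   2.4] [-0.    -0.    -0.106]
[ -2.5 -53.8   2.4] [-0.    -0.    -0.106]
[  3.2 -53.8   2.4] [-0.    -0.    -0.106]
[  8.8 -53.1   2.4] [-0.    -0.    -0.106]
[ 14.4 -51.9   2.4] [-0.    -0.    -0.106]
[ 19.8 -50.1   2.4] [-0.    -0.    -0.106]
[ 25.  -47.7   2.4] [-0.    -0.    -0.106]
[ 29.9 -44.8   2.4] [-0.    -0.    -0.106]
```

```bash
python3 -m crank '-34 -42 2 0 0 -0.106; -29 -45 2 0 0 -0.106; -24 -48 2 0 0 -0.106; -19 -50 2 0 0 -0.106; -14 -52 2 0 0 -0.106' 1 60
python3 -m crank '-8 -53 2 0 0 -0.106; -2 -54 2 0 0 -0.106; 3 -54 2 0 0 -0.106; 9 -53 2 0 0 -0.106; 14 -52 2 0 0 -0.106'
python3 -m crank '20 -50 2 0 0 -0.106; 25 -48 2 0 0 -0.106; 30 -45 2 0 0 -0.106; 0 0 0 0 0 0; 0 0 0 0 0 0'
python3 - <<'E'
from h import *
plan([.5875,-.0635,.16],np.deg2rad(6),1)
E
```

```text
time: 1.72
eef_pos: [0.3489, -0.421, 0.2215]
tcp_rot: [0.932, -0.362, 0.0, 0.0]
contact_force: [-0.2, -1.0, -0.2]
opening: 1.001
time: 2.35
eef_pos: [0.499, -0.1973, 0.2117]
tcp_rot: [0.995, -0.105, 0.0, 0.0]
contact_force: [0.5, -0.6, -1.1]
opening: 1.0
time: 2.98
eef_pos: [0.5881, -0.0642, 0.2052]
tcp_rot: [0.999, 0.053, -0.0, 0.0]
contact_force: [0.7, -0.3, 0.8]
opening: 1.0
t 2.975 pos [ 0.5881 -0.0642  0.2052] rv [0.    0.001 0.   ]
[-0.5 -0.8 45.2] [0.    0.001 0.   ]
```

```bash
python3 -m crank '-0.5 -0.8 30 0 0 0; 0 0 30 0 0 0; 0 0 30 0 0 0; 0 0 21 0 0 0; 0 0 0 0 0 0'
python3 - <<'E'
from h import *
for c in ("side","top"): cv2.imwrite(f"pics/{c}1.png",optics.read_camera(c)[:,:,::-1])
s=cv2.imread("pics/side1.png");t=cv2.imread("pics/top1.png")
z=lambda a:cv2.resize(a,None,fx=4,fy=4,interpolation=cv2.INTER_CUBIC)
cv2.imwrite("pics/b1.png",np.hstack([z(s[170:290,280:380]),z(t[150:270,300:400])]))
E
```

```text
time: 3.6
eef_pos: [0.5856, -0.0644, 0.0924]
tcp_rot: [0.999, 0.051, -0.002, -0.001]
contact_force: [-0.6, -0.5, -0.3]
opening: 1.0
```

View pics/b1.png

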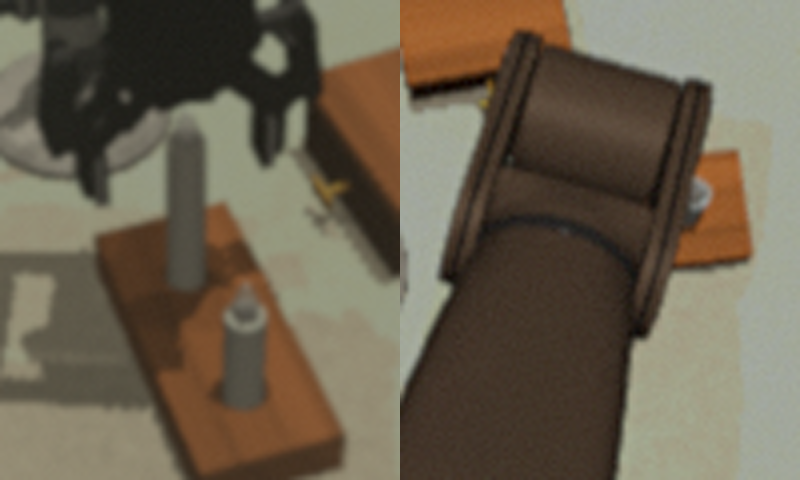

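```bash
python3 -m crank '2 -0.9 -1.5 0 0 0; 0 0 0 0 0 0; 0 0 0 0 0 0' 1 60
python3 -m crank '0 0 0 0 0 0; 0 0 0 0 0 0; 0 0 0 0 0 0; 0 0 0 0 0 0; 0 0 0 0 0 0' -1 60
python3 -m crank '0 0 0 0 0 0; 0 0 0 0 0 0; 0 0 0 0 0 0'
```

```text
time: 4.08
eef_pos: [0.5899, -0.0623, 0.0965]
tcp_rot: [0.999, 0.053, 0.001, 0.0]
contact_force: [0.4, 0.1, 0.8]
opening: 0.997
time: 4.7
eef_pos: [0.5896, -0.0623, 0.0959]
tcp_rot: [0.999, 0.052, -0.0, 0.0]
contact_force: [0.3, -0.9, 0.4]
opening: 0.239
time: 5.08
eef_pos: [0.5896, -0.0623, 0.0959]
tcp_rot: [0.999, 0.052, 0.0, 0.0]
contact_force: [-1.2, 0.3, 0.7]
opening: 0.235
```

```bash
python3 -m crank '0 0 -10 0 0 0; 0 0 -20 0 0 0; 0 0 -40 0 0 0; 0 0 -50 0 0 0; 0 0 -30 0 0 0'
python3 -m crank '0 0 0 0 0 0; 0 0 0 0 0 0'
python3 - <<'E'
from h import *
F=[]
for c in ("side","top"): cv2.imwrite(f"pics/{c}2.png",optics.read_camera(c)[:,:,::-1])
s=cv2.imread("pics/side2.png");t=cv2.imread("pics/top2.png")
z=lambda a:cv2.resize(a,None,fx=4,fy=4,interpolation=cv2.INTER_CUBIC)
cv2.imwrite("pics/b2.png",np.hstack([z(s[120:260,260:360]),z(t[130:270,300:400])]))
plan([.556,.109,.246],np.deg2rad(6),4)
E
```

```text
time: 5.7
eef_pos: [0.5907, -0.0625, 0.2509]
tcp_rot: [0.999, 0.053, 0.003, 0.001]
contact_force: [0.4, 0.1, -0.8]
opening: 0.242
time: 5.95
eef_pos: [0.5888, -0.0621, 0.2447]
tcp_rot: [0.999, 0.052, -0.001, -0.0]
contact_force: [0.2, -0.1, -0.9]
opening: 0.236
t 6.05 pos [ 0.5884 -0.062   0.2433] rv [-0.002  0.004  0.   ]
[ -3.6 -43.4  -0.6] [-0.     0.001  0.   ]
[ -3.6 -43.4  -0.6] [-0.     0.001  0.   ]
[ -3.6 -43.4  -0.6] [-0.     0.001  0.   ]
[ -3.6 -43.4  -0.6] [-0.     0.001  0.   ]
```

View pics/b2.png

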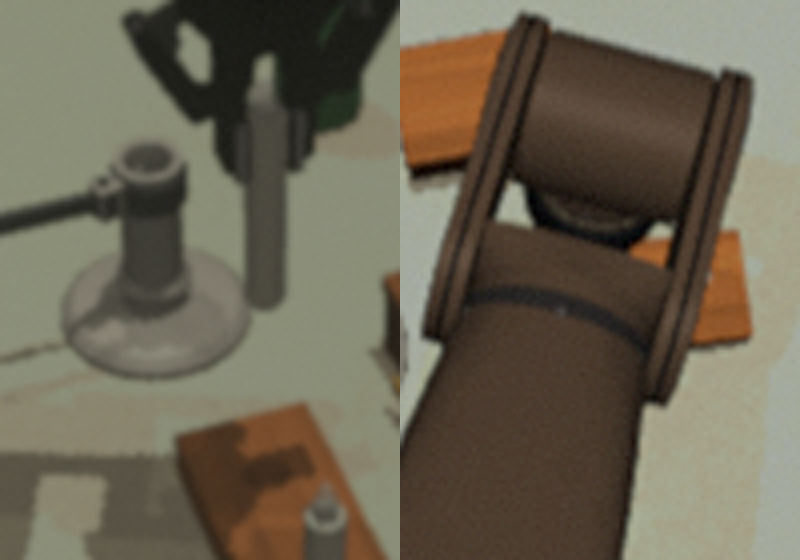

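```bash
python3 -m crank '-3.6 -43.4 -0.6 0 0 0; -3.6 -43.4 -0.6 0 0 0; -3.6 -43.4 -0.6 0 0 0; -3.6 -43.4 -0.6 0 0.004 0; 0 0 0 0 0 0'
python3 -m crank '0 0 0 0 0 0; 0 0 0 0 0 0'
python3 - <<'E'
from h import *
for c in ("side","top"): cv2.imwrite(f"pics/{c}3.png",optics.read_camera(c)[:,:,::-1])
s=cv2.imread("pics/side3.png");t=cv2.imread("pics/top3.png")
z=lambda a:cv2.resize(a,None,fx=5,fy=5,interpolation=cv2.INTER_CUBIC)
cv2.imwrite("pics/b3.png",np.hstack([z(s[105:225,250:330]),z(t[140:260,240:320])]))
p=st()["eef_pos"]; print(p)
for zz in (p[2]-.086,p[2]-.082,.125): print(zz,proj("side",[[p[0],p[1],zz]]),proj("side",[[.556,.109,zz]]))
plan([.556,.109,.246],np.deg2rad(6),1)
E
```

```text
time: 6.68
eef_pos: [0.5555, 0.1113, 0.2462]
tcp_rot: [0.999, 0.055, 0.0, -0.0]
contact_force: [0.5, 0.9, -1.3]
opening: 0.241
time: 6.92
eef_pos: [0.5571, 0.1078, 0.2475]
tcp_rot: [0.999, 0.052, 0.001, 0.0]
contact_force: [0.5, 0.2, -1.8]
opening: 0.235
[0.55723418 0.1077937  0.24786939]
0.16186938859267397 [[295.97685123 147.00191774]] [[295.35587315 146.76760647]]
0.16586938859267397 [[295.90196349 145.60468539]] [[295.27964978 145.37075934]]
0.125 [[296.65335833 159.59649856]] [[296.04449318 159.35897676]]
t 7.025 pos [0.5572 0.1078 0.2479] rv [ 0.    -0.003 -0.001]
[-1.1 -1.3  1.9] [ 0.    -0.003 -0.001]
```

View pics/b3.png

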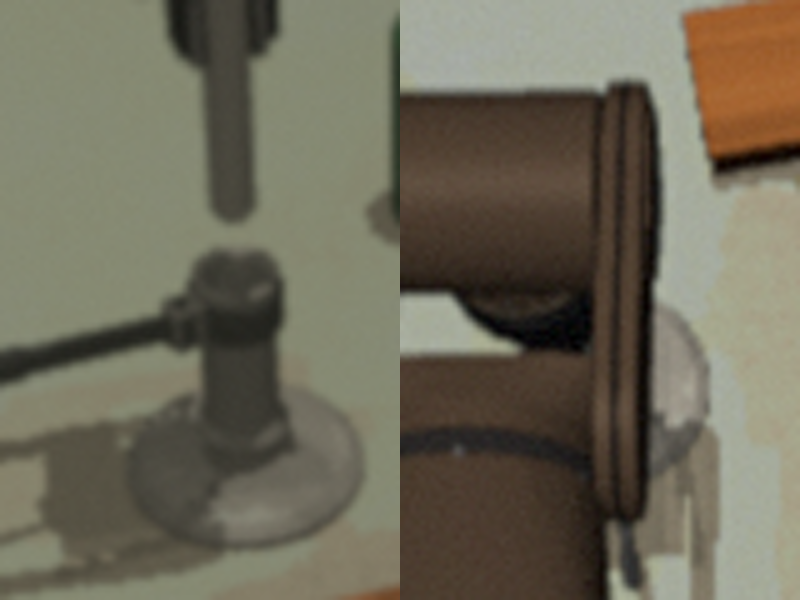

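```bash
python3 - <<'E'
from h import *
np.set_printoptions(precision=2,suppress=True,linewidth=150)
g=cv2.cvtColor(cv2.imread("pics/side3.png"),cv2.COLOR_BGR2GRAY).astype(float)
g0=cv2.cvtColor(cv2.imread("pics/side0.png"),cv2.COLOR_BGR2GRAY).astype(float)
def edges(im,r,a,b):
    v=im[r-1:r+2,a:b].mean(0); d=np.diff(v); m=len(d)//2
    l=d[:m]; h=d[m:]
    w=lambda q,o:(np.sum(np.arange(len(q))*q)/q.sum()+.5+a+o)
    lq=np.clip(-l,0,None)**2; hq=np.clip(h,0,None)**2
    return w(lq,0),w(hq,m)
for r in (122,126,130,134,138,142): 
    e=edges(g,r,286,308); print(r,e,np.mean(e))
for r in (176,180,184): 
    e=edges(g0,r,284,312); print("col",r,e,np.mean(e))
for z in (.16,.17,.18,.19,.2,.21):print(z,proj("side",[[.5572,.1078,z]]))
for z in (.05,.06,.07,.08,.09,.1): print(z,proj("side",[[.556,.109,z]]))
a=proj("side",[[.556,.109,.125],[.557,.109,.125],[.556,.11,.125]]); print(a[1:]-a[0])
# foot bottom
th=np.linspace(0,6.28,60)
for r,z in ((.008,.1619),(.011,.1659)): q=proj("side",np.c_[.5572+r*np.cos(th),.1078+r*np.sin(th),0*th+z]); print(q[:,1].max(),q[:,0].min(),q[:,0].max())
print(g[140:156,296].round())
for r in (.022,.015,.012): q=proj("side",np.c_[.556+r*np.cos(th),.109+r*np.sin(th),0*th+.125]); print(r,q.min(0),q.max(0))
print(g0[150:176,296].round())
print(g0[159,282:312].round())
E
```

```text
122 (np.float64(290.02366063883727), np.float64(299.74827753911)) 294.88596908897364
126 (np.float64(290.2404952912452), np.float64(300.02148045124403)) 295.13098787124466
130 (np.float64(290.53858625162127), np.float64(300.15924513915365)) 295.34891569538746
134 (np.float64(290.8069781371668), np.float64(300.2931107057668)) 295.55004442146685
138 (np.float64(290.9625794207443), np.float64(300.3466241535731)) 295.6546017871587
142 (np.float64(291.15186707164554), np.float64(300.56387270282386)) 295.8578698872347
col 176 (np.float64(289.7308977035491), np.float64(305.1137783623808)) 297.42233803296494
col 180 (np.float64(289.92), np.float64(305.21854998254395)) 297.569274991272
col 184 (np.float64(289.8871234386481), np.float64(305.4532598714417)) 297.67019165504485
0.16 [[296.   147.65]]
0.17 [[295.81 144.16]]
0.18 [[295.62 140.62]]
0.19 [[295.43 137.04]]
0.2 [[295.24 133.43]]
0.21 [[295.04 129.78]]
0.05 [[297.37 183.47]]
0.06 [[297.2  180.36]]
0.07 [[297.03 177.23]]
0.08 [[296.85 174.06]]
0.09 [[296.68 170.85]]
0.1 [[296.5  167.61]]
[[ 0.42 -0.06]
 [-0.07 -0.26]]
149.1070445404356 292.4773003034678 299.4435962197886
148.50510577801282 291.08522238829204 300.685770902787
[ 71.  72.  70.  71.  69.  69.  71.  70.  75.  95. 123. 132. 132. 128. 115.  98.]
0.022 [286.66 153.6 ] [305.42 165.28]
0.015 [289.65 155.42] [302.44 163.38]
0.012 [290.93 156.2 ] [301.16 162.57]
[135. 136. 134. 132. 125. 111.  90.  74.  69.  66.  65.  67.  72.  88. 104.  88.  65.  50.  45.  41.  40.  38.  40.  43.  48.  57.]
[135. 136. 136. 136. 134. 133. 125. 117. 101.  82.  70.  68.  69.  67.  66.  68.  67.  65.  64.  64.  77. 101. 116. 121. 126. 134. 135. 135. 135.
 135.]
```

```bash
python3 - <<'E'
from h import *
plan([.5567,.1097,.216],np.deg2rad(6),3)
E
```

```text
t 7.025 pos [0.5572 0.1078 0.2479] rv [ 0.    -0.003 -0.001]
[-0.1 -0.7 10.6] [ 0.    -0.001 -0.   ]
[-0.1 -0.7 10.6] [ 0.    -0.001 -0.   ]
[-0.1 -0.7 10.6] [ 0.    -0.001 -0.   ]
```

```bash
python3 -m crank '-0.1 -0.7 10.6 0 -0.001 0; -0.1 -0.7 10.6 0 -0.001 0; -0.1 -0.7 10.6 0 -0.001 0; 0 0 0 0 0 0; 0 0 0 0 0 0'
python3 - <<'E'
from h import *
cv2.imwrite("pics/side4.png",optics.read_camera("side")[:,:,::-1])
s=cv2.imread("pics/side4.png")
cv2.imwrite("pics/b4.png",cv2.resize(s[105:225,250:330],None,fx=5,fy=5,interpolation=cv2.INTER_CUBIC))
plan([.5567,.1097,.216],np.deg2rad(6),1)
print(st()["contact_force"])
E
```

```text
time: 7.65
eef_pos: [0.5567, 0.111, 0.2165]
tcp_rot: [0.999, 0.053, 0.001, -0.0]
contact_force: [0.6, 0.4, -1.7]
opening: 0.239
t 7.7 pos [0.5569 0.111  0.2168] rv [ 0.    -0.002  0.   ]
[-0.4  1.2  0.8] [ 0.    -0.002  0.   ]
[ 0.54194152 -0.52775945 -1.23041447]
```

View pics/b4.png

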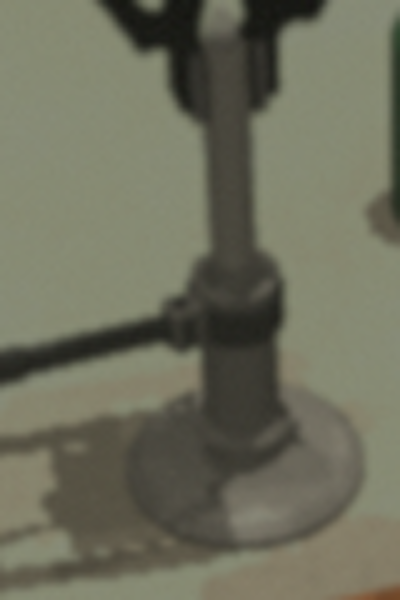

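```bash
python3 - <<'E'
from h import *
np.set_printoptions(precision=2,suppress=True,linewidth=200)
g=cv2.cvtColor(cv2.imread("pics/side4.png"),cv2.COLOR_BGR2GRAY).astype(float)
for r in (138,142,146,150,152): print(r,g[r,286:308].round(), proj("side",[[.5569,.111,.125+ (159.2-r)/350]]))
for r in (157,160,163,166,170,174,178): print(r,g[r,284:312].round())
E
python3 -m crank '0 1.2 2 0 0 0; 0 0 2 0 0 0; 0 0 2 0 0 0; 0 0 0 0 0 0; 0 0 0 0 0 0'
python3 -c "
from h import *
plan([.5567,.1097,.216],np.deg2rad(6),1)"
```

```text
138 [134. 134. 134. 134. 123.  93.  69.  67.  70.  70.  70.  70.  66.  72.  97. 123. 134. 135. 134. 134. 135. 134.] [[295.14 137.84]]
142 [135. 134. 135. 135. 124.  97.  73.  69.  68.  72.  72.  70.  66.  69.  94. 121. 133. 135. 134. 134. 133. 135.] [[295.36 141.9 ]]
146 [134. 135. 135. 133. 126. 104.  78.  69.  70.  71.  71.  70.  66.  66.  87. 119. 133. 133. 133. 133. 133. 133.] [[295.57 145.91]]
150 [134. 133. 134. 135. 128. 109.  83.  69.  69.  70.  70.  70.  67.  66.  81. 111. 128. 133. 134. 133. 132. 134.] [[295.79 149.87]]
152 [135. 134. 132. 132. 129. 113.  85.  69.  68.  71.  69.  69.  68.  67.  78. 106. 128. 134. 134. 134. 133. 132.] [[295.89 151.83]]
157 [134. 135. 134. 130. 115.  93.  77.  67.  62.  63.  67.  70.  72.  71.  68.  65.  62.  63.  67.  73.  86. 108. 127. 133. 135. 132. 133. 132.]
160 [134. 133. 130. 112.  87.  70.  62.  56.  55.  56.  58.  59.  59.  61.  60.  59.  58.  59.  62.  69.  70.  78. 101. 125. 133. 133. 133. 133.]
163 [123. 118. 102.  81.  64.  63.  65.  68.  68.  68.  67.  65.  61.  59.  58.  61.  71.  81.  84.  76.  62.  51.  79. 117. 133. 134. 134. 134.]
166 [ 65.  57.  57.  65.  70.  69.  60.  53.  50.  51.  56.  57.  55.  55.  55.  53.  53.  50.  48.  43.  37.  41.  75. 113. 131. 134. 134. 134.]
170 [ 47.  52.  46.  39.  40.  48.  50.  43.  37.  36.  37.  35.  35.  36.  36.  35.  36.  35.  37.  36.  41.  60.  96. 124. 133. 135. 134. 133.]
174 [ 80.  66.  58.  64.  80.  80.  65.  52.  50.  47.  48.  46.  46.  46.  47.  47.  49.  51.  52.  53.  62.  93. 123. 132. 134. 134. 134. 133.]
178 [132. 130. 128. 129. 129. 117.  85.  59.  54.  54.  59.  59.  59.  59.  58.  60.  59.  56.  56.  56.  58.  84. 115. 127. 128. 130. 130. 131.]
time: 8.32
eef_pos: [0.5568, 0.1097, 0.2104]
tcp_rot: [0.999, 0.052, 0.0, -0.0]
contact_force: [0.9, -0.3, -0.7]
opening: 0.244
t 8.325 pos [0.5568 0.1097 0.2104] rv [ 0.    -0.001  0.   ]
[-0.1  0.  -5.6] [ 0.    -0.001  0.   ]
```

```bash
python3 -m crank '0.3 0 1.5 0 0 0; 0 0 1.5 0 0 0; 0 0 0 0 0 0'
python3 -m crank '0 0 1.5 0 0 0; 0 0 1.5 0 0 0; 0 0 0 0 0 0'
python3 -m crank '0 0 1 0 0 0; 0 0 1 0 0 0; 0 0 0 0 0 0'
```

```text
time: 8.7
eef_pos: [0.5569, 0.1097, 0.2072]
tcp_rot: [0.999, 0.052, 0.0, -0.0]
contact_force: [0.1, -0.7, -1.5]
opening: 0.24
time: 9.07
eef_pos: [0.5569, 0.1097, 0.2042]
tcp_rot: [0.999, 0.052, 0.0, -0.0]
contact_force: [0.5, -0.0, -1.1]
opening: 0.242
time: 9.45
eef_pos: [0.557, 0.1097, 0.2023]
tcp_rot: [0.999, 0.052, 0.0, -0.0]
contact_force: [0.1, -0.6, -1.8]
opening: 0.24
```

```bash
python3 -m crank '0 0 1 0 0 0; 0 0 1 0 0 0; 0 0 0 0 0 0'
python3 -m crank '0 0 1.5 0 0 0; 0 0 1.5 0 0 0; 0 0 0 0 0 0'
python3 -m crank '0 0 1.5 0 0 0; 0 0 1.5 0 0 0; 0 0 0 0 0 0'
```

```text
time: 9.82
eef_pos: [0.557, 0.1097, 0.2003]
tcp_rot: [0.999, 0.052, 0.0, -0.0]
contact_force: [-0.3, 0.5, -0.7]
opening: 0.24
time: 10.2
eef_pos: [0.5569, 0.1098, 0.1972]
tcp_rot: [0.999, 0.052, 0.0, -0.0]
contact_force: [-0.0, 1.1, -1.3]
opening: 0.239
time: 10.58
eef_pos: [0.557, 0.1098, 0.1942]
tcp_rot: [0.999, 0.052, 0.0, -0.0]
contact_force: [-0.1, 0.0, -1.7]
opening: 0.241
```

```bash
python3 -m crank '0 0 1.5 0 0 0; 0 0 1.5 0 0 0; 0 0 1.5 0 0 0; 0 0 1.5 0 0 0'
python3 -m crank '0 0 1.5 0 0 0; 0 0 1.5 0 0 0; 0 0 1.5 0 0 0; 0 0 1.5 0 0 0'
```

```text
time: 11.08
eef_pos: [0.5575, 0.1103, 0.1898]
tcp_rot: [0.999, 0.052, 0.001, -0.001]
contact_force: [-2.1, 2.7, 6.4]
opening: 0.241
time: 11.58
eef_pos: [0.5574, 0.1101, 0.1837]
tcp_rot: [0.999, 0.052, 0.001, -0.0]
contact_force: [-2.3, 1.7, 4.7]
opening: 0.235
```

```bash
python3 -m crank '-0.3 -0.4 1.5 0 0 0; 0 0 1.5 0 0 0; 0 0 1.5 0 0 0; 0 0 1.5 0 0 0'
python3 -m crank '0 0 1.5 0 0 0; 0 0 1.5 0 0 0; 0 0 1.5 0 0 0; 0 0 1 0 0 0'
```

```text
time: 12.08
eef_pos: [0.5573, 0.1103, 0.1778]
tcp_rot: [0.999, 0.052, 0.001, -0.0]
contact_force: [-1.6, 1.4, 4.7]
opening: 0.24
time: 12.58
eef_pos: [0.5573, 0.1103, 0.1723]
tcp_rot: [0.999, 0.053, 0.001, -0.0]
contact_force: [-1.0, 2.1, 5.6]
opening: 0.241
```

```bash
cat > ok.py <<'E'
from plant import readout
import sys
s=readout.get_state(); f=s["contact_force"]
print("z %.4f F %.1f %.1f %.1f t %.2f"%(s["eef_pos"][2],*f,s["time"]))
sys.exit(0 if f[2]<float(sys.argv[1]) else 1)
E
python3 -m crank '0 -0.3 1 0 0 0; 0 0 1 0 0 0; 0 0 1 0 0 0; 0 0 1 0 0 0; 0 0 1 0 0 0' && python3 ok.py 8.5 &&
python3 -m crank '0 0 0.5 0 0 0; 0 0 0.5 0 0 0; 0 0 0.5 0 0 0; 0 0 0.5 0 0 0' && python3 ok.py 8.5
```

```text
time: 13.2
eef_pos: [0.5573, 0.1105, 0.1673]
tcp_rot: [0.999, 0.053, 0.001, 0.0]
contact_force: [-2.4, 1.0, 5.3]
opening: 0.238
z 0.1673 F -2.4 1.0 5.3 t 13.20
time: 13.7
eef_pos: [0.5573, 0.1105, 0.1652]
tcp_rot: [0.999, 0.053, 0.001, -0.0]
contact_force: [-1.6, 1.9, 4.4]
opening: 0.241
z 0.1652 F -1.6 1.9 4.4 t 13.70
```

```bash
g(){ python3 ok.py 8; }
python3 -m crank '0 0 0.5 0 0 0; 0 0 0.5 0 0 0; 0 0 0.5 0 0 0; 0 0 0.5 0 0 0' >/dev/null && g &&
python3 -m crank '0 0 0.5 0 0 0; 0 0 0.5 0 0 0' >/dev/null && g &&
python3 -m crank '0 0 0.4 0 0 0' >/dev/null && g &&
python3 -m crank '0 0 0.4 0 0 0' >/dev/null && g &&
python3 -m crank '0 0 0.4 0 0 0' >/dev/null && g &&
python3 -m crank '0 0 0.4 0 0 0' >/dev/null && g &&
python3 -m crank '0 0 0.4 0 0 0' >/dev/null && g &&
python3 -m crank '0 0 0.4 0 0 0' >/dev/null && g &&
python3 -m crank '0 0 0.4 0 0 0' >/dev/null && g &&
python3 -m crank '0 0 0.4 0 0 0' >/dev/null && g &&
python3 -m crank '0 0 0.4 0 0 0' >/dev/null && g &&
python3 -m crank '0 0 0.4 0 0 0' >/dev/null && g &&
python3 -m crank '0 0 0.4 0 0 0' >/dev/null && g &&
python3 -m crank '0 0 0.4 0 0 0' >/dev/null && g
```

```text
z 0.1634 F -2.7 1.6 5.5 t 14.20
z 0.1625 F -2.6 0.5 6.5 t 14.45
z 0.1620 F -2.7 0.4 6.3 t 14.57
z 0.1617 F -1.1 1.5 6.9 t 14.70
z 0.1613 F -2.6 2.1 6.0 t 14.82
z 0.1609 F -2.2 1.4 5.8 t 14.95
z 0.1605 F -2.3 2.2 5.9 t 15.07
z 0.1604 F -3.9 1.2 8.7 t 15.20
```

```bash
python3 -m crank '0 0 0 0 0 0' >/dev/null; python3 ok.py 9; python3 -m crank '0 0 0.2 0 0 0' >/dev/null;python3 ok.py 9
```

```text
z 0.1604 F -3.3 1.2 8.2 t 15.32
z 0.1604 F -3.0 2.0 8.3 t 15.45
```

```bash
python3 -m crank '0 0 0.3 0 0 0' >/dev/null;python3 ok.py 11 && python3 -m crank '0 0 0.3 0 0 0' >/dev/null;python3 ok.py 11 && python3 -m crank '0 0 0 0 0 0' >/dev/null;python3 ok.py 11
```

```text
z 0.1603 F -3.3 1.3 8.8 t 15.57
z 0.1603 F -4.1 2.0 10.2 t 15.70
z 0.1603 F -4.1 1.1 9.7 t 15.82
```

```bash
python3 -m crank '0 0 0.4 0 0 0' >/dev/null;python3 ok.py 12.5 && python3 -m crank '0 0 0.4 0 0 0' >/dev/null;python3 ok.py 12.5 && python3 -m crank '0 0 0.4 0 0 0' >/dev/null;python3 ok.py 12.5; python3 -m crank '0 0 0 0 0 0' ;python3 ok.py 12.5
```

```text
z 0.1602 F -4.2 2.5 12.2 t 15.95
z 0.1602 F -4.8 0.7 13.7 t 16.07
z 0.1602 F -4.8 0.7 13.7 t 16.07
time: 16.2
eef_pos: [0.5575, 0.1106, 0.1602]
tcp_rot: [0.999, 0.053, 0.001, 0.0]
contact_force: [-4.0, 1.5, 12.0]
opening: 0.241
z 0.1602 F -4.0 1.5 12.0 t 16.20
```

```bash
python3 -m crank '0 0 0 0 0 0; 0 0 0 0 0 0; 0 0 0 0 0 0' -0.1
python3 - <<'E'
from h import *
cv2.imwrite("pics/side5.png",optics.read_camera("side")[:,:,::-1])
s=cv2.imread("pics/side5.png")
cv2.imwrite("pics/b5.png",cv2.resize(s[105:225,250:350],None,fx=5,fy=5,interpolation=cv2.INTER_CUBIC))
print(st()["contact_force"])
E
```

```text
time: 16.58
eef_pos: [0.5565, 0.1102, 0.1562]
tcp_rot: [0.999, 0.052, 0.0, 0.0]
contact_force: [0.1, -0.5, -0.3]
opening: 0.453
[-0.68599858  0.05628877 -0.12193533]
```

View pics/b5.png

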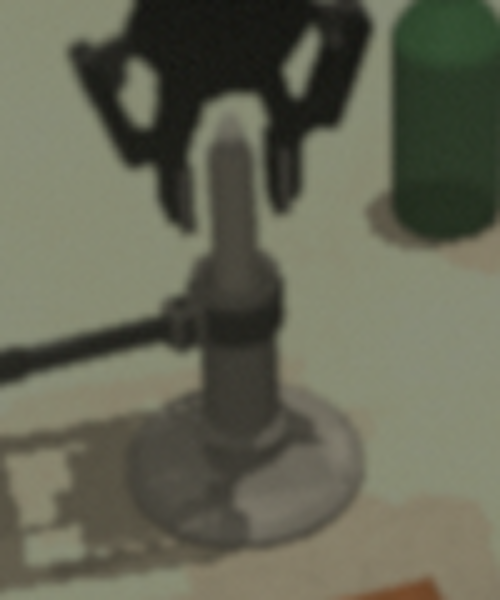

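```bash
python3 -m crank '0 0 -15 0 0 0; 0 0 -25 0 0 0; 0 0 -30 0 0 0; 0 0 -20 0 0 0; 0 0 0 0 0 0' -0.1
python3 - <<'E'
from h import *
cv2.imwrite("pics/side6.png",optics.read_camera("side")[:,:,::-1])
s=cv2.imread("pics/side6.png")
cv2.imwrite("pics/b6.png",cv2.resize(s[85:225,250:350],None,fx=4,fy=4,interpolation=cv2.INTER_CUBIC))
plan([.449,.060,.24],np.deg2rad(8.5),3)
print(proj("side",[[.557,.109,.194],[.557,.109,.216]]))
E
```

```text
time: 17.25
eef_pos: [0.5578, 0.1104, 0.2496]
tcp_rot: [0.999, 0.052, 0.003, 0.0]
contact_force: [-0.6, 0.3, -0.0]
opening: 0.452
t 17.3 pos [0.5569 0.1104 0.2476] rv [ 0.    -0.003 -0.043]
[-37.5  12.9   2.5] [ 0.    -0.001 -0.014]
[-37.7  12.4   2.5] [ 0.    -0.001 -0.014]
[-37.9  11.9   2.5] [ 0.    -0.001 -0.014]
[[295.17142476 135.31200558]
 [294.74039631 127.27402837]]
```

View pics/b6.png

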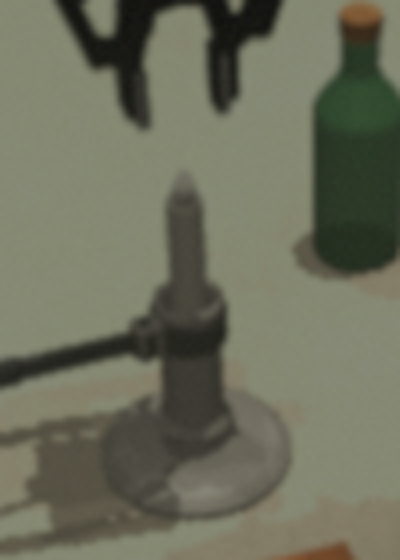

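```bash
python3 -m crank '-37 13 2 0 0 -0.014; -38 12 2 0 0 -0.014; -38 12 2 0 0 -0.014; 0 0 0 0 0 0; 0 0 0 0 0 0' -1 40
python3 - <<'E'
from h import *
for c in ("side","top"): cv2.imwrite(f"pics/{c}7.png",optics.read_camera(c)[:,:,::-1])
s=cv2.imread("pics/side7.png");t=cv2.imread("pics/top7.png")
z=lambda a:cv2.resize(a,None,fx=4,fy=4,interpolation=cv2.INTER_CUBIC)
cv2.imwrite("pics/b7.png",np.hstack([z(s[105:225,220:320]),z(t[150:270,240:340])]))
plan([.449,.060,.093],np.deg2rad(8.5),4)
E
```

```text
time: 17.92
eef_pos: [0.4488, 0.0603, 0.2401]
tcp_rot: [0.997, 0.073, 0.0, -0.0]
contact_force: [-0.4, 0.2, 0.2]
opening: 0.002
t 18.025 pos [0.4494 0.0604 0.2406] rv [-0.    -0.001 -0.001]
[-0.1  0.1 36.9] [-0. -0. -0.]
[-0.1  0.1 36.9] [-0. -0. -0.]
[-0.1  0.1 36.9] [-0. -0. -0.]
[-0.1  0.1 36.9] [-0. -0. -0.]
```

View pics/b7.png

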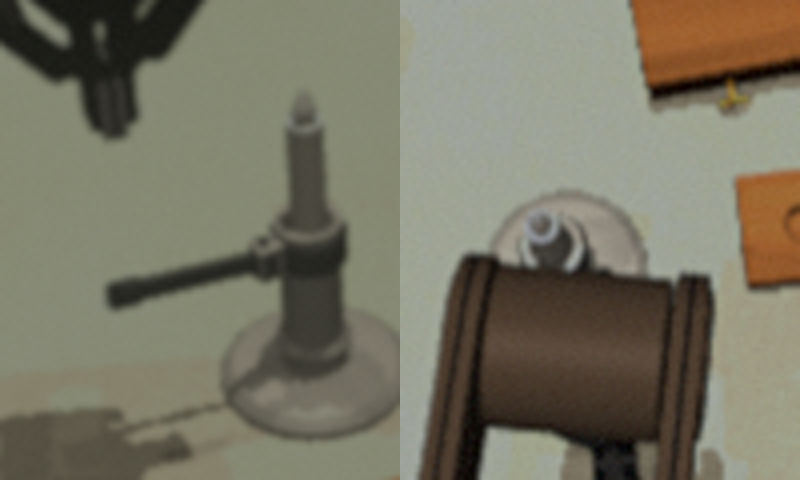

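```bash
python3 -m crank '0 2 37 0 0 0; 0 0 37 0 0 0; 0 0 37 0 0 0; 0 0 36 0 0 0; 0 0 0 0 0 0'
cat >> h.py <<'E'
H=np.array([.5284,.100])
def lev(a_deg,off,n,rad=.085,z=.093):
    """rows turning about the hinge so tool x lies along lever of azimuth a_deg, TCP off behind the lever line"""
    s=st(); p=np.array(s["eef_pos"]); R=Ro.from_quat(s["tcp_rot"])
    x=R.as_matrix()[:,0]; y0=np.degrees(np.arctan2(x[1],x[0]))
    a0=y0+180; v=p[:2]-H; u=lambda a:np.array([np.cos(np.radians(a)),np.sin(np.radians(a))]); w=lambda a:np.array([-np.sin(np.radians(a)),np.cos(np.radians(a))])
    r0,o0=v@u(a0),v@w(a0); print("t",s["time"],"az",a0,"r",r0,"off",o0,"z",p[2],"F",np.round(s["contact_force"],1))
    prev=p
    for i in range(1,n+1):
        f=i/n; a=a0+(a_deg-a0)*f; q=np.r_[H+u(a)*(r0+(rad-r0)*f)+w(a)*(o0+(off-o0)*f),p[2]+(z-p[2])*f]
        ap=a0+(a_deg-a0)*(i-1)/n
        yw=np.radians(ap-180); xt=np.array([np.cos(yw),np.sin(yw),0]); yt=np.array([np.sin(yw),-np.cos(yw),0])
        d=(q-prev)*1000; print("%.1f %.1f %.1f 0 0 %.3f"%(d@xt,d@yt,-d[2],np.radians(a0-a_deg)/n)); prev=q
E
python3 - <<'E'
from h import *
lev(188.5,.016,2)
cv2.imwrite("pics/side8.png",optics.read_camera("side")[:,:,::-1])
s=cv2.imread("pics/side8.png")
cv2.imwrite("pics/b8.png",cv2.resize(s[105:225,220:320],None,fx=5,fy=5,interpolation=cv2.INTER_CUBIC))
E
```

```text
time: 18.65
eef_pos: [0.4472, 0.0587, 0.0908]
tcp_rot: [0.997, 0.074, -0.003, -0.001]
contact_force: [0.5, -0.7, 0.0]
opening: 0.001
t 18.65 az 188.4465163467491 r 0.08633525210571379 off 0.028896885878523335 z 0.0908388618448871 F [ 0.5 -0.7  0. ]
0.7 -6.4 -1.1 0 0 -0.000
0.7 -6.4 -1.1 0 0 -0.000
```

View pics/b8.png

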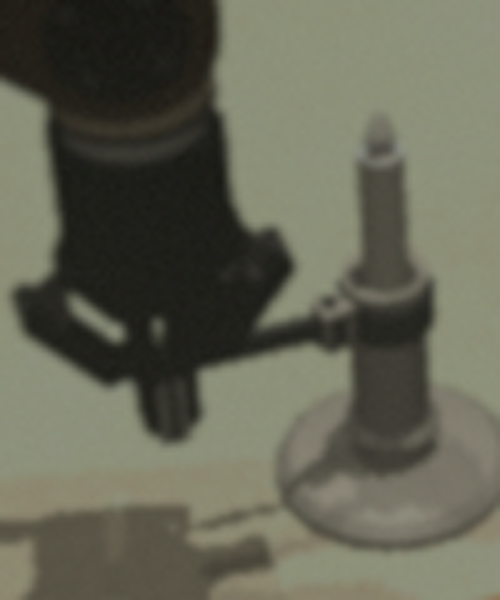

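```bash
python3 -m crank '0.5 -5 -3 0 0 0; 0 -3 -2 0 0 0; 0 -2 0 0 0 0; 0 0 0 0 0 0' 
python3 -m crank '0 -1.5 0 0 0 0; 0 -1 0 0 0 0; 0 0 0 0 0 0' 
python3 -c "
from h import *
lev(178,.014,5,z=.097)"
```

```text
time: 19.2
eef_pos: [0.4485, 0.0684, 0.0994]
tcp_rot: [0.997, 0.074, 0.001, 0.0]
contact_force: [0.5, 0.1, 0.5]
opening: -0.0
time: 19.58
eef_pos: [0.4478, 0.0707, 0.0987]
tcp_rot: [0.997, 0.073, 0.0, -0.0]
contact_force: [0.2, 0.2, -0.1]
opening: -0.003
t 19.575 az 188.42145420429213 r 0.08398122422284003 off 0.017151719458188032 z 0.09869195597815078 F [ 0.2  0.2 -0.1]
-0.7 -3.7 0.3 0 0 0.036
-0.7 -3.7 0.3 0 0 0.036
-0.7 -3.7 0.3 0 0 0.036
-0.7 -3.7 0.3 0 0 0.036
-0.7 -3.7 0.3 0 0 0.036
```

```bash
python3 -m crank '-0.7 -3.7 0.2 0 0 0.036; -0.7 -3.7 0.2 0 0 0.036; -0.7 -3.7 0.2 0 0 0.036; -0.7 -3.7 0 0 0 0.036; -0.7 -3.7 0 0 0 0.036' 
python3 -c "
from h import *
lev(158,.013,5,z=.097)"
```

```text
time: 20.2
eef_pos: [0.4441, 0.0876, 0.0987]
tcp_rot: [1.0, -0.017, 0.002, 0.002]
contact_force: [1.5, -4.6, 1.0]
opening: -0.001
t 20.2 az 178.08353453667505 r 0.08388401355782632 off 0.015172022905811657 z 0.09873163983498882 F [ 1.5 -4.6  1. ]
-1.0 -6.4 0.3 0 0 0.070
-1.0 -6.4 0.3 0 0 0.070
-1.0 -6.4 0.3 0 0 0.070
-1.0 -6.4 0.3 0 0 0.070
-0.9 -6.4 0.3 0 0 0.070
```

```bash
python3 -m crank '-0.8 -5.1 0.3 0 0 0.06; -0.8 -5.1 0.2 0 0 0.06; -0.8 -5.1 0.2 0 0 0.06; -0.8 -5.1 0.2 0 0 0.06; -0.8 -5.1 0 0 0 0.06' 
python3 -c "
from h import *
lev(140,.014,5,z=.097)"
```

```text
time: 20.82
eef_pos: [0.4443, 0.1133, 0.0984]
tcp_rot: [0.986, -0.166, 0.002, 0.001]
contact_force: [0.8, -5.8, 2.8]
opening: -0.002
t 20.825 az 160.8569405529411 r 0.08375870134827465 off 0.015036919521925674 z 0.09838291164414317 F [ 0.8 -5.8  2.8]
-1.1 -6.4 0.3 0 0 0.073
-1.1 -6.4 0.3 0 0 0.073
-1.1 -6.4 0.3 0 0 0.073
-1.1 -6.4 0.3 0 0 0.073
-1.0 -6.4 0.3 0 0 0.073
```

```bash
python3 -m crank '-0.8 -5.2 0.2 0 0 0.06; -0.8 -5.2 0 0 0 0.06; -0.8 -5.2 0 0 0 0.06; -0.8 -5.2 0 0 0 0.06; -0.8 -5.2 0 0 0 0.06' 
python3 -c "
from h import *
lev(140,.014,5,z=.097)"
python3 -m crank '-0.8 -5.2 0.2 0 0 0.06; -0.8 -5.2 0 0 0 0.06; -0.8 -5.2 0 0 0 0.06; -0.8 -5.2 0 0 0 0.06' 
python3 -c "
from h import *
lev(120,.014,5,z=.097)
cv2.imwrite('pics/side9.png',optics.read_camera('side')[:,:,::-1])
s=cv2.imread('pics/side9.png')
cv2.imwrite('pics/b9.png',cv2.resize(s[85:225,220:340],None,fx=4,fy=4,interpolation=cv2.INTER_CUBIC))
"
```

```text
time: 21.45
eef_pos: [0.4513, 0.1381, 0.0977]
tcp_rot: [0.95, -0.312, 0.001, 0.002]
contact_force: [-1.0, -6.0, 3.2]
opening: 0.002
t 21.45 az 143.6728995508491 r 0.0846741631906235 off 0.014994353904642843 z 0.09767207638234685 F [-1.  -6.   3.2]
-0.2 -1.3 0.1 0 0 0.013
-0.2 -1.3 0.1 0 0 0.013
-0.2 -1.3 0.1 0 0 0.013
-0.2 -1.3 0.1 0 0 0.013
-0.2 -1.3 0.1 0 0 0.013
time: 21.95
eef_pos: [0.4617, 0.1557, 0.097]
tcp_rot: [0.906, -0.423, 0.0, 0.002]
contact_force: [-2.7, -6.5, 3.9]
opening: -0.0
t 21.95 az 129.92169428074476 r 0.0855225554767382 off 0.015413649813906881 z 0.09700719463300311 F [-2.7 -6.5  3.9]
-0.4 -3.2 0.0 0 0 0.035
-0.4 -3.2 0.0 0 0 0.035
-0.3 -3.2 0.0 0 0 0.035
-0.3 -3.2 0.0 0 0 0.035
-0.3 -3.2 0.0 0 0 0.035
```

View pics/b9.png

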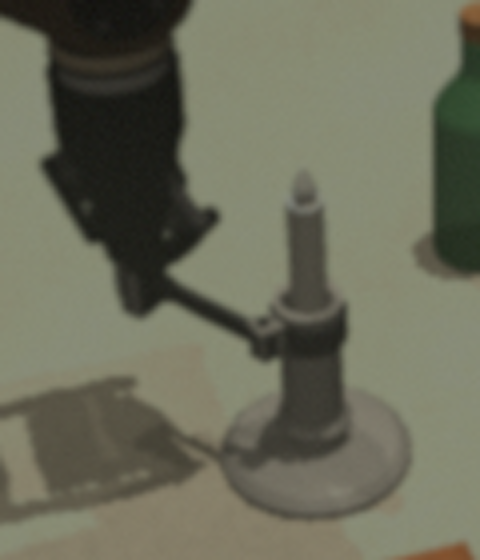

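```bash
L='from h import *
import sys
s=st();f=s["contact_force"];x=Ro.from_quat(s["tcp_rot"]).as_matrix()[:,0];print("az %.1f"%(np.degrees(np.arctan2(x[1],x[0]))+180),"F",np.round(f,1),s["eef_pos"].round(4),s["time"]);sys.exit(0 if np.hypot(f[0],f[1])<10.5 else 1)'
python3 -m crank '-0.5 -3.5 0 0 0 0.04; -0.5 -3.5 0 0 0 0.04; -0.5 -3.5 0 0 0 0.04' >/dev/null && python3 -c "$L" &&
python3 -m crank '-0.5 -3.5 0 0 0 0.04; -0.5 -3.5 0 0 0 0.04' >/dev/null && python3 -c "$L" &&
python3 -m crank '-0.3 -1.8 0 0 0 0.02; -0.3 -1.8 0 0 0 0.02' >/dev/null && python3 -c "$L" &&
python3 -m crank '-0.3 -1.8 0 0 0 0.02; -0.3 -1.8 0 0 0 0.02' >/dev/null && python3 -c "$L" &&
python3 -m crank '-0.3 -1.8 0 0 0 0.02; -0.3 -1.8 0 0 0 0.02' >/dev/null && python3 -c "$L" &&
python3 -m crank '-0.3 -1.8 0 0 0 0.02; -0.3 -1.8 0 0 0 0.02' >/dev/null && python3 -c "$L"
```

```text
az 123.1 F [-3.  -5.9  3.3] [0.4686 0.1633 0.0968] 22.375
az 118.5 F [-4.8 -5.9  4.1] [0.4737 0.1679 0.0967] 22.625
az 116.2 F [-4.4 -5.8  3.4] [0.4764 0.1701 0.0966] 22.875
az 114.0 F [-9.  -8.4  6.2] [0.4784 0.1719 0.0964] 23.125
```

```bash
python3 -m crank '0 -1.5 0 0 0 0; 0 0 0 0 0 0' ; python3 -m crank '0 -1 0 0 0 0; 0 0 0 0 0 0'; python3 -c "
from h import *
lev(110,.016,1,z=.097)
for c in ('side','top'): cv2.imwrite(f'pics/{c}10.png',optics.read_camera(c)[:,:,::-1])
s=cv2.imread('pics/side10.png');t=cv2.imread('pics/top10.png')
z=lambda a:cv2.resize(a,None,fx=4,fy=4,interpolation=cv2.INTER_CUBIC)
cv2.imwrite('pics/b10.png',np.hstack([z(s[105:225,220:320]),z(t[150:270,230:330])]))
"
```

```text
time: 23.38
eef_pos: [0.4785, 0.1719, 0.0963]
tcp_rot: [0.839, -0.544, -0.003, 0.006]
contact_force: [-9.6, -8.7, 9.2]
opening: -0.004
time: 23.62
eef_pos: [0.4785, 0.172, 0.0963]
tcp_rot: [0.839, -0.544, -0.004, 0.007]
contact_force: [-13.2, -10.6, 11.7]
opening: -0.0
t 23.625 az 114.0454365940995 r 0.08602964883739028 off 0.016202488704890612 z 0.09626759452356651 F [-13.2 -10.6  11.7]
0.1 -6.2 -0.7 0 0 0.071
```

View pics/b10.png

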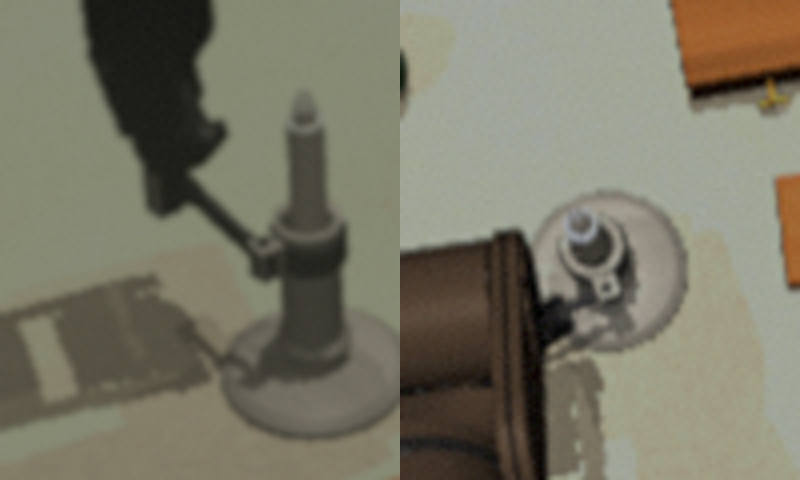

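```bash
python3 -m crank '0 2 0 0 0 0; 0 6 0 0 0 0; 0 10 0 0 0 0; 0 10 -10 0 0 0; 0 10 -30 0 0 0' 
python3 -m crank '0 0 -50 0 0 0; -30 40 -20 0 0 0; -30 50 0 0 0 0; 0 0 0 0 0 0'
python3 -c "
from h import *
print(st()['eef_pos'],st()['qpos'])
for c in ('side','top'): cv2.imwrite(f'pics/{c}11.png',optics.read_camera(c)[:,:,::-1])
s=cv2.imread('pics/side11.png');t=cv2.imread('pics/top11.png')
z=lambda a:cv2.resize(a,None,fx=4,fy=4,interpolation=cv2.INTER_CUBIC)
cv2.imwrite('pics/b11.png',np.hstack([z(s[105:225,220:320]),z(t[150:270,230:330])]))
"
```

```text
time: 24.35
eef_pos: [0.4462, 0.1591, 0.1354]
tcp_rot: [0.838, -0.545, -0.001, 0.001]
contact_force: [0.6, -0.8, 0.8]
opening: -0.003
time: 24.85
eef_pos: [0.3381, 0.178, 0.2059]
tcp_rot: [0.839, -0.544, 0.0, -0.0]
contact_force: [1.2, 0.8, 0.4]
opening: 0.004
[0.33808337 0.17801063 0.20589352] [ 2.17164936e-01 -3.95864523e-01  2.27588612e+00  3.59870366e-04
  1.26059462e+00  1.36759474e+00]
```

View pics/b11.png

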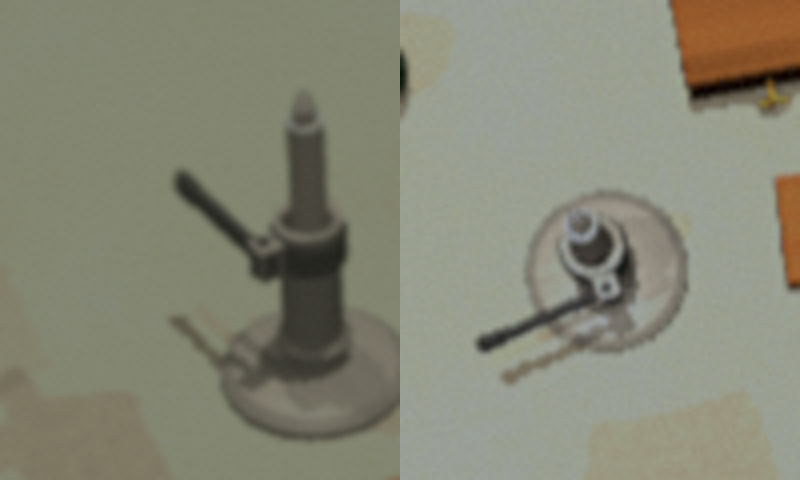

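```bash
python3 - <<'E'
from h import *
T=lambda x,y:(230+(x-400)/4-.375,150+y/4-.375)
h=atz("top",T(606,287),.118)[:2]; t=atz("top",T(490,341),.112)[:2]; m=atz("top",T(592,250),.125)[:2]
az=lambda v:np.degrees(np.arctan2(v[1],v[0]))%360
print(h,t,m,az(t-h),np.linalg.norm(t-h),az(h-m),np.linalg.norm(h-m),np.radians(az(h-m)-az(t-h)))
E
python3 -c "
import cv2
t=cv2.imread('pics/top11.png');t0=cv2.imread('pics/top0.png')
import numpy as np
z=lambda a:cv2.resize(a,None,fx=10,fy=10,interpolation=cv2.INTER_CUBIC)
cv2.imwrite('pics/b12.png',np.hstack([z(t[200:258,246:286]),z(t0[200:258,256:296])]))"
```

```text
[0.52792389 0.10004975] [0.49198527 0.17762794] [0.55187587 0.10925938] 114.85625133713212 0.08549830373086144 201.0319515343759 0.0256615390653261 1.5040497036534308
```

View pics/b12.png

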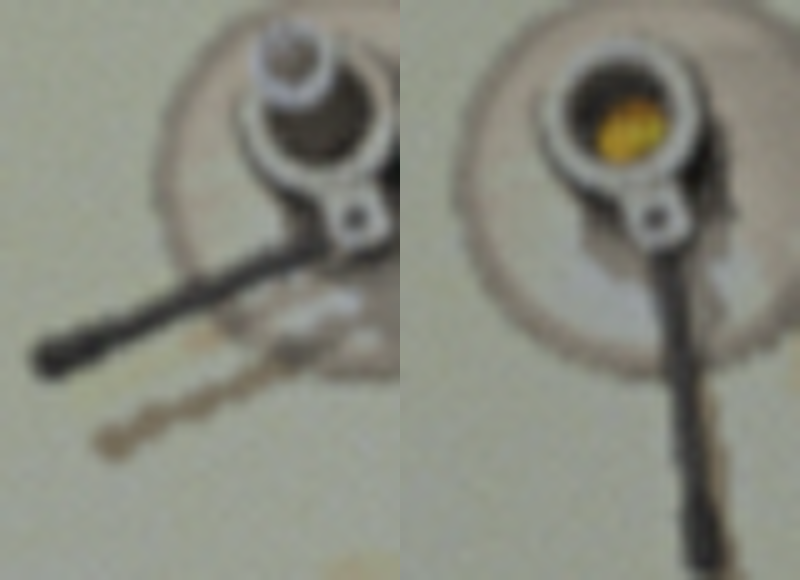

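```bash
python3 - <<'E'
from h import *
az=lambda v:np.degrees(np.arctan2(v[1],v[0]))%360
m=atz("top",(277.75,211.35),.125)[:2]
for z in (.114,.118,.125):
    h=atz("top",(281.05,221.35),z)[:2]; print(z,h,m,az(h-m),np.linalg.norm(h-m))
    t=atz("top",(246+48/10-.45,200+35.8-.45),.112)[:2]; print(az(t-h),np.radians(az(h-m)-az(t-h)),np.linalg.norm(t-h))
E
```

```text
0.114 [0.52852788 0.10060911] [0.55397416 0.10896837] 198.18567380573134 0.026784141093775988
114.83925313731478 1.4546694604161219 0.09007291735076477
0.118 [0.52799072 0.10025201] [0.55397416 0.10896837] 198.54444335708408 0.027406463029601424
114.43419820644412 1.4680007125382613 0.0901735813639923
0.125 [0.52705067 0.0996271 ] [0.55397416 0.10896837] 199.13453908078537 0.028497956722008777
113.72759645666437 1.4906323528527974 0.09036055379708709
```

```bash
python3 - <<'E'
from h import *
H[:]=[.528,.1002]
print("to above staging"); lev(114.5,.040,3,rad=.088,z=.19)
s=st();
E
```

```text
to above staging
t 24.95 az 113.98255975011126 r 0.14675722892633242 off 0.13892736100396577 z 0.20706114268210765 F [-0.1 -1.   0.1]
19.9 -32.6 5.7 0 0 -0.003
19.8 -32.7 5.7 0 0 -0.003
19.7 -32.7 5.7 0 0 -0.003
```

```bash
python3 -m crank '20 -32 5.7 0 0 0; 20 -32 5.7 0 0 0; 19 -32 5.7 0 0 0; 0 0 40 0 0 0; 0 0 40 0 0 0'
python3 -m crank '0 0 0 0 0 0; 0 0 0 0 0 0'
python3 - <<'E'
from h import *
H[:]=[.528,.1002]
lev(114,.020,3,rad=.088,z=.103)
E
```

```text
time: 25.58
eef_pos: [0.4557, 0.1622, 0.1088]
tcp_rot: [0.838, -0.546, 0.001, -0.001]
contact_force: [-0.7, 0.4, 0.1]
opening: 0.002
time: 25.82
eef_pos: [0.4549, 0.1627, 0.1109]
tcp_rot: [0.838, -0.545, 0.001, -0.001]
contact_force: [0.4, 0.3, -0.1]
opening: -0.003
t 25.825 az 113.91531019986203 r 0.08675274987987056 off 0.041482241048650476 z 0.11094958972467298 F [ 0.4  0.3 -0.1]
-0.4 -7.1 2.6 0 0 -0.000
-0.4 -7.1 2.6 0 0 -0.000
-0.4 -7.1 2.6 0 0 -0.000
```

```bash
L='from h import *
H[:]=[.528,.1002]
import sys
s=st();f=s["contact_force"];v=s["eef_pos"][:2]-H;a=np.radians(114);w=np.array([-np.sin(a),np.cos(a)]);print("off %.4f"%(v@w),"Fn %.1f"%(f[:2]@w),"F",np.round(f,1),s["eef_pos"].round(4));sys.exit(0 if np.hypot(f[0],f[1])<15 else 1)'
python3 -m crank '-0.4 -7 2.6 0 0 0; -0.4 -7 2.6 0 0 0; -0.4 -7 2.6 0 0 0; 0 0 0 0 0 0' >/dev/null; python3 -c "$L" &&
python3 -m crank '0 -2 0 0 0 0; 0 -2 0 0 0 0' >/dev/null; python3 -c "$L" &&
python3 -m crank '0 -1.5 -0.5 0 0 0; 0 0 0 0 0 0' >/dev/null; python3 -c "$L" &&
python3 -m crank '0 -1.5 -0.5 0 0 0; 0 0 0 0 0 0' >/dev/null; python3 -c "$L" &&
python3 -m crank '0 -1 -0.5 0 0 0; 0 0 0 0 0 0' >/dev/null; python3 -c "$L" &&
python3 -m crank '0 -1 -0.5 0 0 0; 0 0 0 0 0 0' >/dev/null; python3 -c "$L"
```

```text
off 0.0212 Fn 0.2 F [-0.2 -0.1 -0.3] [0.4726 0.1726 0.1021]
off 0.0177 Fn 0.0 F [ 0.  -0.1  0.5] [0.4758 0.174  0.102 ]
off 0.0163 Fn 1.0 F [-0.8 -0.7  0.6] [0.4771 0.1745 0.1025]
off 0.0163 Fn 4.9 F [-4.  -3.   1.9] [0.4771 0.1746 0.1025]
off 0.0162 Fn 6.4 F [-5.6 -3.2  2.3] [0.4771 0.1746 0.1026]
off 0.0162 Fn 9.4 F [-8.2 -4.8  2.4] [0.4772 0.1746 0.1026]
```

```bash
python3 -m crank '0 -1.2 -0.5 0 0 0; 0 0 0 0 0 0'; python3 -m crank '0 -0.8 -0.5 0 0 0; 0 0 0 0 0 0'
python3 -m crank '0 3 0 0 0 0; 0 8 0 0 0 0; 0 10 0 0 0 0; 0 10 -10 0 0 0; 0 10 -40 0 0 0' 
python3 -m crank '0 0 -50 0 0 0; -30 40 -20 0 0 0; -30 50 0 0 0 0; 0 0 0 0 0 0'
python3 -c "
from h import *
for c in ('side','top'): 
    cv2.imwrite(f'pics/{c}13.png',optics.read_camera(c)[:,:,::-1])
    for n in ('candle','short_candle'): print(c,n,[(round(d['p'],2),round(d['xy'][0]*640),round(d['xy'][1]*400)) for d in optics.recognise(c,n)])
s=cv2.imread('pics/side13.png');t=cv2.imread('pics/top13.png')
z=lambda a:cv2.resize(a,None,fx=2.5,fy=2.5,interpolation=cv2.INTER_CUBIC)
cv2.imwrite('pics/b13.png',np.hstack([z(s[70:290,220:380]),z(t[120:340,220:380])]))
g=cv2.imread('pics/top11.png');print(np.abs(g[205:260,240:300].astype(int)-t[205:260,240:300]).mean(), np.abs(cv2.imread('pics/side11.png')[115:200,255:320].astype(int)-s[115:200,255:320]).mean())
print(st()['contact_force'],st()['eef_pos'])
"
```

```text
time: 27.82
eef_pos: [0.4773, 0.1747, 0.1026]
tcp_rot: [0.839, -0.545, -0.003, 0.005]
contact_force: [-8.7, -7.7, 2.8]
opening: -0.001
time: 28.08
eef_pos: [0.4772, 0.1747, 0.1026]
tcp_rot: [0.839, -0.545, -0.004, 0.006]
contact_force: [-9.8, -7.1, 2.4]
opening: 0.002
time: 28.7
eef_pos: [0.4425, 0.1598, 0.1535]
tcp_rot: [0.838, -0.545, -0.001, 0.001]
contact_force: [-0.1, 0.5, 0.1]
opening: -0.0
time: 29.2
eef_pos: [0.3351, 0.1789, 0.2249]
tcp_rot: [0.839, -0.544, 0.001, -0.001]
contact_force: [-0.4, -0.7, 0.4]
opening: -0.001
side candle [(0.72, 275, 162), (0.62, 297, 147)]
side short_candle [(0.69, 344, 260)]
top candle [(0.5, 274, 210)]
top short_candle [(0.62, 370, 201), (0.46, 276, 209)]
1.5194949494949495 0.8091704374057315
[ 0.2207485  -0.65656744  0.47936576] [0.33896121 0.17835409 0.22513499]
```

View pics/b13.png

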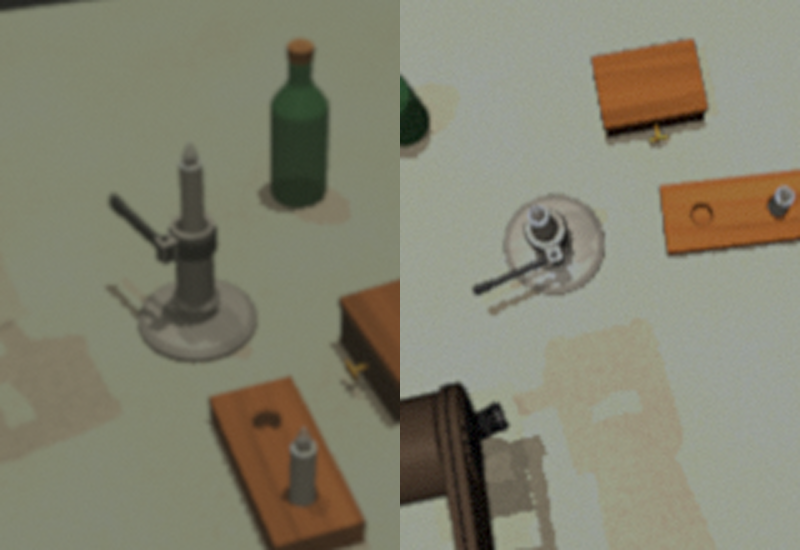

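```bash
python3 -c "
from plant import ctrl; print(ctrl.sign_off())"
```

```text
the job is handed in; nothing more can be done
None
```

I handed the job in at about 29 s. The tall candle is in the candlestick socket. I let go of it first and only then swung the clamp lever to its end stop.

- **Candle:** It met the stop about 51 mm below the mouth. The total wrist force was about 12–14 N there, of which I put 7–9 N on the stop and the rest on spring drag. It gave only about 0.2 mm as the force rose, which fits the rubber washer. The pin travel could not be seen directly. After release, the candle's height in the picture matched that depth to within about a pixel.
- **Lever:** It stopped dead at about 16 N. A second push at about 12 N, at a different height and radius, moved it no further, so I take it as fully home. The cameras put its angle at 1.45 to 1.50 rad, which agrees with 1.5 only within their error.
- **Rest of the scene:** In the last pictures the short candle is still in the dock. The bottle and music box look where they were. The piggy bank was outside the views I checked at the end, but the arm passed well above it. The arm was touching nothing when I handed in.

The upward force during the first lever push reached about 12 N, more than I expected. I put it down to friction on the paddle; it was only 2–3 N on the second push.

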